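Nip up the window ring of a fruit colour meter

TASK

The cover glass of the colour meter's port has just been cleaned and put back, but its two-hole retaining ring is only part screwed in. Take the pin spanner from its stand, engage both pins fully in the ring's holes and, with only light downward pressure, turn the ring clockwise until it comes up solid; nip it up to about 0.35 newton metre and hold that for a moment, never more than 0.5, which would crack the glass. Then stand the spanner back upright with its pins in the stand's slot, without touching the glass or disturbing anything else on the bench.

Things in the scene. Friction and masses are not known exactly. Their poses are not given: they have to be found in the camera images.
- meter: Colour meter, fixed: white box 170 x 170 mm, 90 high, sloped dark display on the side facing its own -x. On top a metal collar (radius 22.5 inside, 31 outside) rises to 104 mm around the upward port. Origin at bench level under the port's axis; z up.
- ring_top (a point): Retaining ring in the port, steel, radius 7.5 to 21.5 mm, 8 thick, in the collar 6 mm below its rim. Point: centre of the ring's top face, 98 mm above the bench; turns with the ring. The two blind holes (6 mm across, 6 deep) are at +13 and -13 mm along its x; z up. A half turn looks the same.
- ring (a joint): How far the retaining ring is screwed down, m along its axis: 0 = home, solid on its seat; it starts 0.055 to 0.185 mm short (20 to 66 degrees of turn; pitch 1 mm, tightens clockwise seen from above). Readings are too coarse to tell when it is home, and the angle of the holes there differs every time. Running torque about 0.12 N m, constant; stop stiff; it stays where it is left.
- window: Cover glass, 15 mm across, inside the ring's opening, its face 4 mm below the ring's top. Origin: centre of that face. Must not be touched.
- stand: Spanner stand, fixed: grey block 100 x 70 mm, 32 high, with a slot 46 x 14 mm, 14 deep, along its x in the middle of its top. Origin at bench level under the slot's middle; z up.
- spanner: T-handled pin spanner, about 0.22 kg. Head: disc 36 mm across, 10 thick; two 5 mm pins, 5 long, tips chamfered, from its underside at +13 and -13 mm along x; 12 mm stem; cross bar along x, 84 x 14 x 16 mm, middle 58 above the origin. Origin: middle of the head's underside, z up the stem: 32 above the bench in the stand, level with the ring's top when engaged.
- tomato_a: Tomato, 68 mm across, near the meter; bystander. Origin under its middle.
- tomato_b: Tomato, 62 mm across, near the stand; bystander. Origin under its middle.
- cal_tile: White calibration tile in a black cup, 58 mm across, 14 high, near the meter; bystander. Origin under its middle.
- cleaner: White cleaner bottle with a cap, 42 mm across, 105 high, near the meter; bystander. Origin under its middle.
- gauge: Fruit-size gauge, flat plate 66 x 196 x 4 mm with three round holes; bystander. Origin under its middle.
- marker: Marker pen, 115 mm long, lying beside the stand; bystander. Origin on the bench under it.
- refractometer: Hand refractometer, 170 mm long, lying beside the stand; bystander. Origin on the bench under it.
Mind the look-alikes: they are no part of the job. There is more than one size of the meter; the job needs the larger.

How it is judged:
By the outcome, as a careful person would: the job done as asked, in the order asked, and still so for the second after the job is handed in, with the robot touching nothing.
It also fails if it takes over 70 s, if anything falls off the work surface, if the arm or the gripper's body presses on something with over 40 N, if the wrist force passes 120 N, or if a joint passes its speed limit or range.

ROBOT

A 7-joint arm with a two-finger parallel gripper is mounted at the origin on the work surface. World frame = base frame: x ahead of the robot, y to its left, z up, the work surface at z = 0. Lengths are in m, angles in rad, forces in N, time in s.
With the tool pointing down it reaches from about 0.425 to 0.95 m from the base axis. Payload 4.7 kg.
Tool frame: the origin (TCP) lies on the centre line of the jaws, within the pads' length; the fingertips stand 14 mm ahead of it and the grasp point (between the pads) lies 5 mm behind it (tcp_to_tips is the distance from the TCP to the fingertips, in m); z points along the fingers, y is the direction in which the jaws open and shut (so a half turn about z gives the same grasp; the last joint's range is limited). The gripper opens to 87 mm and grips with 3 to 60 N. Pads are 19 mm wide; open, the fingers measure 117 mm over their backs; the gripper's body (75 mm by 190 mm) begins 51 mm behind the grasp point.
Start: joints at [1.217, 0.469, -0.049, 1.532, 0.024, 1.141, -0.082], TCP at [0.215, -0.64, 0.237] pointing down, gripper open.
Joint ranges: [-2.59, 2.59], [-0.33, 1.99], [-1.39, 1.29], [0.1, 2.45], [-1.04, 4.18], [0.21, 1.99], [-2.66, 2.66]. Speed limits (rad/s): [2.57, 2.57, 3.14, 3.14, 3.14, 3.14, 3.14].

INTERFACE

Orientations are given as a unit quaternion [x, y, z, w].
In Python, from station import state, get_image, get_calibration, close_job, tcp_to_tips gives the robot as it stands.
- The arm moves only by the tool servo_tool, never from a script. Its argument "motion" is one flat list of numbers, 5 for each row, row after row: the shift along the world's x, y, z in m, then the turn about the world's z in degrees, then the finger opening in m, from 0 to 0.087. In form: [x, y, z, spin, fingers, x, y, z, spin, fingers, ...]. A call has 1 to 5 rows; each row is the pose to reach, as a shift and turn from the pose measured when the call began; what a row does not reach only later rows make up. A row lasts 1/12 s, in which the tool goes at most 41.7 mm and 7.16 degrees, less where a joint would pass 70% of its speed; a pose out of reach is approached as far as the arm can. A call with a gripper value outside its range is refused whole. The fingers move at their own pace and stop on an object; the grip force is fixed at half the most. Time passes only in rows, so rows that repeat a pose let the fingers close. It gives the time, the measured TCP pose, the force and the opening at its end, in the units of the state.
- state(): the state, without advancing time (a new reading comes with each control period).
- get_image(name): name is "scene" or "top"; returns the picture (384x512x3 uint8, blue, green, red); there is no depth.
- get_calibration(name): a dict with "mtx" (3x3 intrinsics, pixels), "R" (3x3) and "t" (3): a world point X has camera coordinates R X + t. Camera axes: x right, y down, z forward; pixel columns grow to the right and rows downward; lengths in m; the calibration is good to about 2 mm. A picture is of the moment at which its call begins. get_calibration takes no time and is no camera call.
- close_job(): hands the job in, once; it reports no verdict.
The state is a dict: "time_s": time; "qpos": joint angles; "qvel": joint speeds; "joint_efforts": joint torques, N m; "ee_pos": TCP position; "orientation": TCP orientation; "ft_force": force on the tool from outside, world axes, zero at the start; "ft_torque": the same for the moment, N m; "gripper_width": opening from 0.0 (shut) to 1.0 (fully open).
Only numpy, scipy, OpenCV 4.12 (cv2) and the standard library are available. Lean on these libraries where they do the work, as an engineer would, in place of code of your own. Each camera call takes 0.05 s, during which the arm holds its last target. There are 200 camera calls.

## Working session

There is one attempt and no reset: what is moved stays moved. The work goes in short steps, Python scripts to look and compute and a tool call to move; the robot and the scene stay as the last step left them, time stands still between calls to the robot, and variables do not carry over. Pictures are saved under pics/ and viewed, about 8 in all and at most 12, crops included, and the job is handed in when it is done.

Besides the shell and the picture viewer there is one more tool, called after "Emit:" as name(argument=value, ...) on one line, values as JSON. servo_tool: Moves the arm, as the interface text tells. Its arguments: {"type":"object","properties":{"motion":{"type":"array","items":{"type":"number"}}},"required":["motion"]}

```bash
ls; mkdir -p pics
python3 - <<'E'
from station import *
import cv2
for n in("scene","top"):
    cv2.imwrite(f"pics/{n}0.png",get_image(n)); c=get_calibration(n); print(n,c)
s=state();print(s, tcp_to_tips)
E
```

```text
pics
scene {'mtx': array([[494.43978542,   0.        , 254.73177937],
       [  0.        , 494.43978542, 190.19902883],
       [  0.        ,   0.        ,   1.        ]]), 'R': array([[-0.15867637,  0.98723183, -0.01396838],
       [ 0.82025137,  0.1239368 , -0.55841505],
       [-0.54955391, -0.10006486, -0.8294441 ]]), 't': array([ 0.14663253, -0.35867397,  1.65030247])}
top {'mtx': array([[458.48102548,   0.        , 254.26085576],
       [  0.        , 458.48102548, 190.42506181],
       [  0.        ,   0.        ,   1.        ]]), 'R': array([[-0.02055802, -0.99972542, -0.0112448 ],
       [-0.98052284,  0.02235793, -0.1951284 ],
       [ 0.19532623,  0.00701432, -0.98071324]]), 't': array([-0.0466626 ,  0.51884593,  1.36083119])}
{'time_s': 0.1, 'qpos': array([ 1.21709729,  0.46934656, -0.0486019 ,  1.53357079,  0.02408466,
        1.14096813, -0.08229701]), 'qvel': array([-0.00021708, -0.00151012, -0.0004854 , -0.00258571,  0.0003534 ,
        0.00113504, -0.00092142]), 'joint_efforts': array([ 2.73138776e-04, -5.09169638e+01, -8.16099322e-02, -2.36829847e+01,
       -6.16054796e-02,  3.44566419e-02,  6.48131208e-05]), 'ee_pos': array([ 0.21526583, -0.63922139,  0.2356155 ]), 'orientation': array([ 9.86839230e-01,  1.61702208e-01, -1.58245324e-04, -8.39240445e-04]), 'ft_force': array([-0.38689514,  0.48204854, -0.29271103]), 'ft_torque': array([ 0.03309603,  0.0003787 , -0.03022539]), 'gripper_width': 0.9994054142610779} 0.014
```

View pics/top0.png

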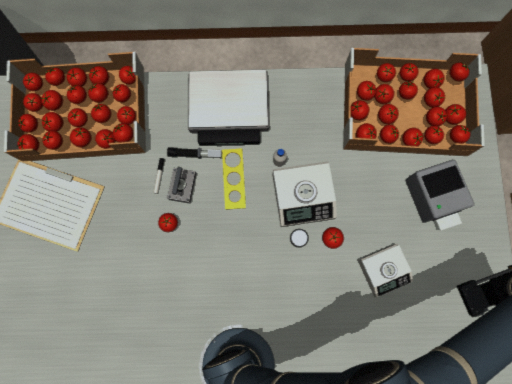

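View pics/scene0.png

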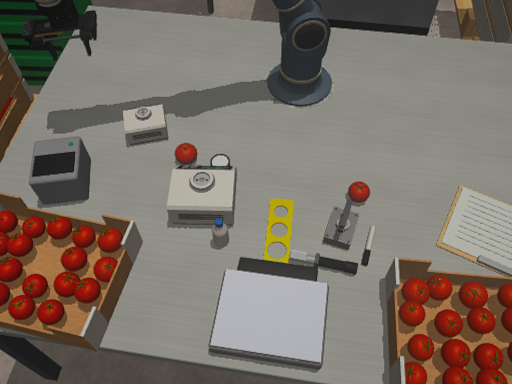

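The top view shows the large meter with its port near (305,191), and the stand and spanner near (181,184). In the scene view they are near (202,180) and (343,222). The smaller look-alike meter is at top (389,270). Next I'll enlarge the crops to measure.

```bash
cat > h.py <<'E'
from station import *
import cv2, numpy as np
CAL={n:get_calibration(n) for n in("scene","top")}
def proj(n,X):
    c=CAL[n]; p=(np.atleast_2d(X)@c["R"].T+c["t"])@c["mtx"].T
    return p[:,:2]/p[:,2:]
def ray(n,uv,z):
    c=CAL[n]; d=c["R"].T@np.linalg.solve(c["mtx"],[uv[0],uv[1],1]); o=-c["R"].T@c["t"]
    return o+d*(z-o[2])/d[2]
def crop(im,cx,cy,r,k):
    M=np.float32([[k,0,-k*(cx-r)+(k-1)/2],[0,k,-k*(cy-r)+(k-1)/2]])
    return cv2.warpAffine(im,M,(int(2*r*k),int(2*r*k)),flags=cv2.INTER_CUBIC)
E
python3 - <<'E'
from h import *
I={n:cv2.imread(f"pics/{n}0.png") for n in CAL}
r=np.hstack
a=np.vstack([r([crop(I["top"],305,192,24,6.2),crop(I["top"],181,184,24,6.2)]),r([crop(I["scene"],202,182,24,6.2),crop(I["scene"],345,215,24,6.2)])])
cv2.imwrite("pics/c1.png",a);print(a.shape)
print("port",ray("top",(305,191),.1),ray("scene",(202,180),.1)); print("bar",ray("top",(181,184),.09), ray("scene",(349,200),.09))
print(ray("top",(333,237),.034))
E
```

```text
(594, 594, 3)
port [ 0.50275593 -0.20863284  0.1       ] [ 0.50377356 -0.20780162  0.1       ]
bar [0.53462292 0.16159027 0.09      ] [0.50217256 0.18095863 0.09      ]
[ 0.37084158 -0.29481593  0.034     ]
```

View pics/c1.png

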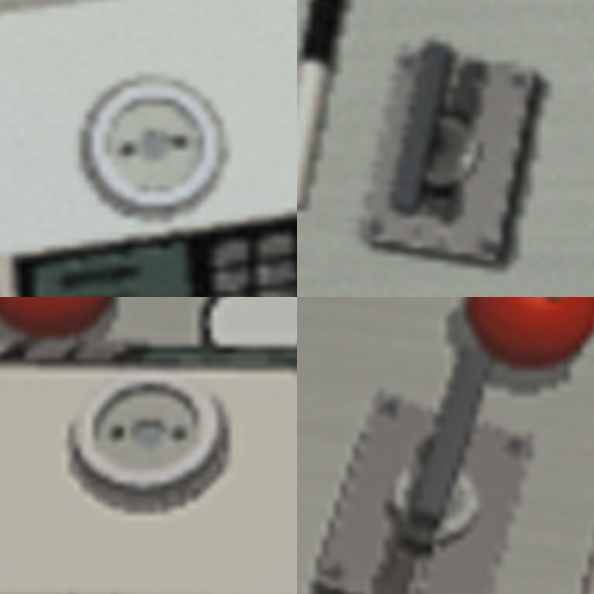

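```bash
cat >> h.py <<'E'
from scipy.ndimage import map_coordinates, gaussian_filter
from scipy.optimize import minimize
th=np.linspace(0,2*np.pi,120,endpoint=False)
def samp(im,uv): return map_coordinates(im,[uv[:,1],uv[:,0]],order=3,mode='nearest')
def gray(n,im): return gaussian_filter(cv2.cvtColor(im,cv2.COLOR_BGR2GRAY).astype(float),.5)
def circ(x,y,z,r): return np.c_[x+r*np.cos(th),y+r*np.sin(th),0*th+z]
def s_collar(g,n,p):
    x,y=p; f=lambda r:samp(g,proj(n,circ(x,y,.104,r)))
    return np.mean(f(.0245)-f(.0205))+np.mean(f(.029)-f(.033))
def boxpts(x,y,a,zc,L=.084,W=.014,H=.016):
    c,s=np.cos(a),np.sin(a)
    return np.array([[x+c*i*L/2-s*j*W/2,y+s*i*L/2+c*j*W/2,zc+k*H/2] for i in(-1,1) for j in(-1,1) for k in(-1,1)])
def s_bar(g,n,p,zc,d=.9):
    q=cv2.convexHull(proj(n,boxpts(p[0],p[1],p[2],zc)).astype(np.float32))[:,0]
    tot=0;w=0
    for A,B in zip(q,np.roll(q,-1,0)):
        e=B-A;l=np.linalg.norm(e)
        if l<1:continue
        nn=np.array([e[1],-e[0]])/l
        if nn@(A-q.mean(0))<0:nn=-nn
        P=A+e*np.linspace(.05,.95,30)[:,None]
        tot+=l*np.mean(np.clip(samp(g,P+d*nn)-samp(g,P-d*nn),-20,60));w+=l
    return tot/w
def s_holes(g,n,p):
    x,y,a=p;t=0
    for s in(-1,1):
        X,Y=x+s*.013*np.cos(a),y+s*.013*np.sin(a)
        f=lambda r:np.mean(samp(g,proj(n,circ(X,Y,.098,r))))
        t+=f(.0055)-(f(.0012)+f(.0024))/2
    return t
def fit(fs,p0,st):
    # coarse-to-fine Nelder-Mead
    F=lambda p:-sum(f(p) for f in fs)
    S=np.vstack([p0]+[np.array(p0)+np.eye(len(p0))[i]*st[i] for i in range(len(p0))])
    r=minimize(F,p0,method='Nelder-Mead',options=dict(initial_simplex=S,xatol=1e-5,fatol=1e-4))
    return r.x,-r.fun
def fit2(score,G,p0,st,*a):
    out={}
    for names in(["top"],["scene"],["top","scene"]):
        fs=[(lambda p,n=n:score(G[n],n,p,*a)) for n in names]
        best=max((fit(fs,np.array(p0)+k*np.array(st)*.7,st) for k in(-1,0,1)),key=lambda r:r[1])
        out["+".join(names)]=best; print(names,best[0].round(4),round(best[1],1))
    return out
E
cat > m1.py <<'E'
from h import *
G={n:gray(n,cv2.imread(f"pics/{n}0.png")) for n in CAL}
c=fit2(s_collar,G,[.503,-.208],[.004,.004])["top+scene"][0]
fit2(s_holes,G,[c[0],c[1],np.radians(98)],[.001,.001,.1])
b=fit2(s_bar,G,[.51,.165,np.radians(-11)],[.008,.008,.06],.09)
p=b["top+scene"][0]
tiles=[]
for n,ctr in(("top",(181,184)),("scene",(345,215))):
    im=cv2.imread(f"pics/{n}0.png");k=8;r=24;T=crop(im,*ctr,r,k)
    q=cv2.convexHull(proj(n,boxpts(*p,.09)).astype(np.float32))[:,0]
    q=(q-np.array(ctr)+r)*k+(k-1)/2
    cv2.polylines(T,[q.astype(int)],True,(0,255,0),1);tiles.append(T)
cv2.imwrite("pics/c2.png",np.hstack(tiles))
E
python3 m1.py
```

```text
['top'] [ 0.5032 -0.2099] 53.3
['scene'] [ 0.501  -0.2102] 87.7
['top', 'scene'] [ 0.5019 -0.21  ] 130.8
['top'] [ 0.503  -0.2097  1.6997] 102.3
['scene'] [ 0.5012 -0.2102  1.6997] 95.6
['top', 'scene'] [ 0.5022 -0.2099  1.6988] 184.3
['top'] [ 0.5245  0.165  -0.172 ] 21.6
['scene'] [ 0.5543  0.1712 -0.223 ] 34.5
['top', 'scene'] [ 0.5277  0.1773 -0.2152] 47.5
```

View pics/c2.png

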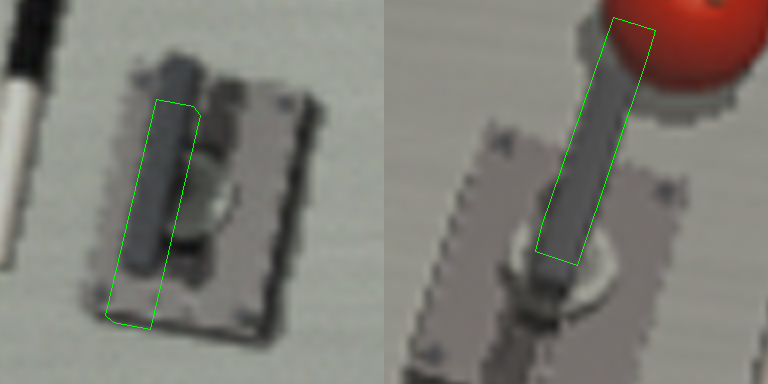

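```bash
cat > m2.py <<'E'
from h import *
G={n:gray(n,cv2.imread(f"pics/{n}0.png")) for n in CAL}
p0=ray("top",(176.7,179.9),.092); print(p0)
u=lambda q,c:(np.array(q)-3.5)/8+np.array(c)-24
print(ray("scene",u((585-384,165),(345,215)),.092))
b=fit2(s_bar,G,[p0[0],p0[1],-.17],[.003,.002,.03],.09)
tiles=[]
for n,ctr in(("top",(181,184)),("scene",(345,215))):
    im=cv2.imread(f"pics/{n}0.png");k=8;r=24;T=crop(im,*ctr,r,k)
    for key,col in((n,(0,255,255)),("top+scene",(0,255,0))):
        q=cv2.convexHull(proj(n,boxpts(*b[key][0],.09)).astype(np.float32))[:,0]
        q=(q-np.array(ctr)+r)*k+(k-1)/2
        cv2.polylines(T,[q.astype(int)],True,col,1)
    tiles.append(T)
cv2.imwrite("pics/c3.png",np.hstack(tiles))
E
python3 m2.py
```

```text
[0.54709755 0.1743355  0.092     ]
[0.53880805 0.17424292 0.092     ]
['top'] [ 0.5469  0.1742 -0.1824] 31.2
['scene'] [ 0.5543  0.1712 -0.223 ] 34.5
['top', 'scene'] [ 0.5459  0.1736 -0.2028] 58.6
```

View pics/c3.png

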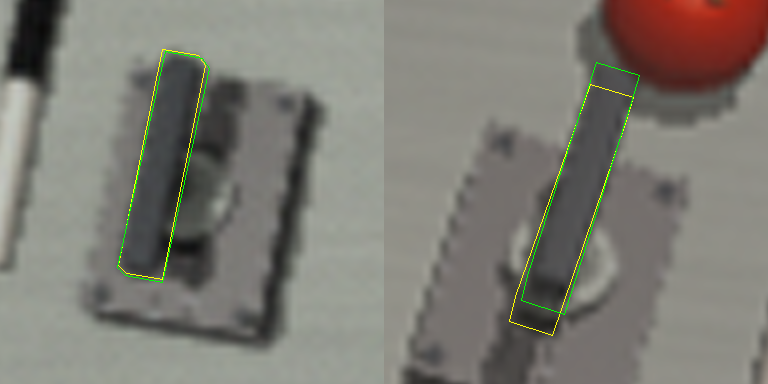

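Emit:
servo_tool(motion=[0.035,0.02,0,5,0.087,0.07,0.04,0,10,0.087,0.1,0.07,0,15,0.087,0.12,0.1,0,20,0.087,0.14,0.13,0,25,0.087])

```text
time_s: 0.52
ee_pos: [0.3568, -0.5071, 0.2349]
orientation: [0.927, 0.374, -0.0, -0.001]
ft_force: [0.5, -0.1, -0.0]
gripper_width: 0.998
```

The top fit encloses the bar well and puts it at about (0.546, 0.174), angle about -11°. Holes and collar agree at (0.502, -0.210), holes at 97.3°. Moving over the stand.

Emit:
servo_tool(motion=[0.024,0.032,0,7,0.087,0.048,0.064,0,14,0.087,0.072,0.096,0,21,0.087,0.096,0.128,0,28,0.087,0.12,0.16,0,35,0.087])

```text
time_s: 0.93
ee_pos: [0.4774, -0.3452, 0.2347]
orientation: [0.77, 0.638, -0.001, -0.001]
ft_force: [-0.4, -1.5, -1.2]
gripper_width: 0.996
```

Emit:
servo_tool(motion=[0.012,0.039,0,7,0.087,0.024,0.078,0,14,0.087,0.036,0.117,0,21,0.087,0.048,0.156,0,28,0.087,0.06,0.195,0,35,0.087])

```text
time_s: 1.35
ee_pos: [0.5373, -0.1484, 0.2345]
orientation: [0.54, 0.842, -0.001, -0.001]
ft_force: [0.7, -0.9, 0.3]
gripper_width: 1.006
```

Emit:
servo_tool(motion=[0.005,0.04,0,7,0.087,0.01,0.08,0,14,0.087,0.015,0.12,0,21,0.087,0.02,0.16,0,28,0.087,0.025,0.2,0,35,0.087])

```text
time_s: 1.77
ee_pos: [0.5619, 0.0533, 0.2343]
orientation: [0.259, 0.966, -0.002, -0.001]
ft_force: [1.0, -0.7, -0.8]
gripper_width: 1.001
```

Emit:
servo_tool(motion=[-0.005,0.04,-0.01,6,0.087,-0.01,0.08,-0.03,12,0.087,-0.016,0.121,-0.06,18.8,0.087,-0.016,0.121,-0.09,18.8,0.087,-0.016,0.121,-0.09,18.8,0.06])

```text
time_s: 2.18
ee_pos: [0.5407, 0.1766, 0.1384]
orientation: [0.094, 0.996, -0.003, -0.006]
ft_force: [-0.8, -1.1, -0.2]
gripper_width: 0.972
```

```bash
cat > st.py <<'E'
from h import *
def show():
    s=state();o=s["orientation"];a=2*np.degrees(np.arctan2(o[1],o[0]))
    print("t",round(s["time_s"],2),"pos",s["ee_pos"].round(4),"toolx",round((a+90)%180-90,2),"q",o.round(4),"F",s["ft_force"].round(2),"T",s["ft_torque"].round(3),"w",round(s["gripper_width"],3),"q7",round(s["qpos"][6],2))
    return s
if __name__=="__main__": show()
E
python3 st.py
```

```text
t 2.18 pos [0.5407 0.1766 0.1384] toolx -10.85 q [ 0.0945  0.9955 -0.0032 -0.006 ] F [-0.81 -1.12 -0.15] T [-0.011 -0.078 -0.028] w 0.972 q7 0.58
```

Emit:
servo_tool(motion=[0.005,-0.0025,0,-0.3,0.06,0.005,-0.0025,-0.015,-0.3,0.06,0.005,-0.0025,-0.035,-0.3,0.06,0.005,-0.0025,-0.052,-0.3,0.06,0.005,-0.0025,-0.053,-0.3,0.06])

```text
time_s: 2.6
ee_pos: [0.5458, 0.1712, 0.0839]
orientation: [0.099, 0.995, -0.005, -0.007]
ft_force: [-0.4, -0.8, 1.0]
gripper_width: 0.71
```

Emit:
servo_tool(motion=[0,0,0,0,0.06,0,0,0,0,0.06])

```text
time_s: 2.77
ee_pos: [0.5472, 0.17, 0.0851]
orientation: [0.1, 0.995, -0.005, -0.006]
ft_force: [1.1, -0.1, 0.3]
gripper_width: 0.696
```

Run:
```python
from st import *
show()
for n in CAL: cv2.imwrite(f"pics/{n}1.png",get_image(n))
cv2.imwrite("pics/c4.png",np.hstack([crop(cv2.imread("pics/top1.png"),180,184,32,6),crop(cv2.imread("pics/scene1.png"),345,205,32,6)]))
```

```text
t 2.77 pos [0.5472 0.17   0.0851] toolx -11.49 q [ 0.1001  0.9949 -0.0047 -0.0063] F [ 1.12 -0.1   0.33] T [ 0.09  -0.132 -0.021] w 0.696 q7 0.53
```

View pics/c4.png

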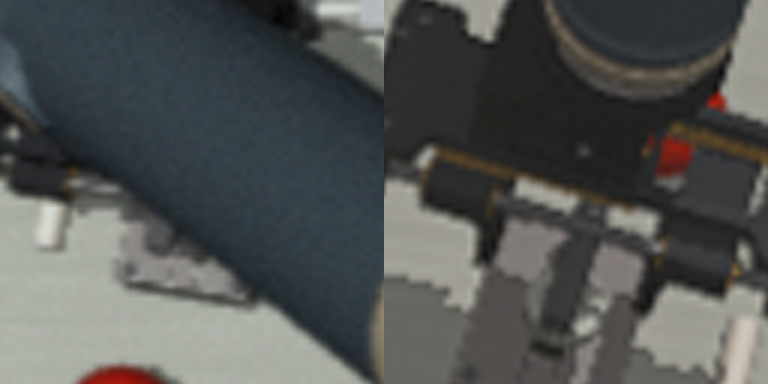

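The picture shows the jaws straddling the bar, but the tool is tilted about 0.9°, picked up from transients in the moves. I'll try to remove it with a quick counter-move before gripping.

Emit:
servo_tool(motion=[0,0,0.04,0,0.06,0,0,0.08,0,0.06])

```text
time_s: 3.03
ee_pos: [0.5462, 0.1701, 0.1657]
orientation: [0.1, 0.995, -0.005, -0.008]
ft_force: [1.8, 0.5, 0.6]
gripper_width: 0.687
```

```bash
python3 st.py
```

```text
t 3.03 pos [0.5462 0.1701 0.1657] toolx -11.44 q [ 0.0996  0.995  -0.0047 -0.0077] F [1.82 0.46 0.56] T [ 0.055 -0.243  0.001] w 0.687 q7 0.61
```

Emit:
servo_tool(motion=[0,0,0,0,0.06,0,0,0,0,0.06,0,0,0,0,0.06])

```text
time_s: 3.28
ee_pos: [0.5464, 0.1698, 0.1665]
orientation: [0.1, 0.995, -0.005, -0.007]
ft_force: [-0.6, -0.4, -0.8]
gripper_width: 0.689
```

```bash
python3 st.py
```

```text
t 3.28 pos [0.5464 0.1698 0.1665] toolx -11.46 q [ 0.0999  0.995  -0.0048 -0.0069] F [-0.57 -0.45 -0.8 ] T [ 0.015 -0.183  0.027] w 0.689 q7 0.61
```

Emit:
servo_tool(motion=[-0.003,0.02,0.005,3,0.06,-0.006,0.04,0.01,6,0.06,-0.009,0.06,0.015,9,0.06,-0.012,0.08,0.02,12,0.06,-0.012,0.08,0.02,12,0.06])

```text
time_s: 3.7
ee_pos: [0.5325, 0.2547, 0.1867]
orientation: [-0.009, 1.0, -0.004, -0.007]
ft_force: [-0.2, 0.1, 0.5]
gripper_width: 0.688
```

```bash
python3 st.py
```

```text
t 3.7 pos [0.5325 0.2547 0.1867] toolx 0.98 q [-0.0085  0.9999 -0.0036 -0.0068] F [-0.18  0.08  0.51] T [ 0.207 -0.096  0.063] w 0.688 q7 0.67
```

Emit:
servo_tool(motion=[0.006,-0.04,-0.01,-6,0.06,0.012,-0.08,-0.02,-12,0.06])

```text
time_s: 3.87
ee_pos: [0.5432, 0.1774, 0.1662]
orientation: [0.095, 0.995, -0.002, -0.007]
ft_force: [1.6, -1.1, 0.0]
gripper_width: 0.687
```

```bash
python3 st.py
```

```text
t 3.87 pos [0.5432 0.1774 0.1662] toolx -10.87 q [ 0.0947  0.9955 -0.0017 -0.0074] F [ 1.64 -1.07  0.04] T [ 0.047 -0.223 -0.064] w 0.687 q7 0.61
```

Emit:
servo_tool(motion=[0,0,0,0,0.06,0,0,0,0,0.06,0,0,0,0,0.06])

```text
time_s: 4.12
ee_pos: [0.5428, 0.1767, 0.1654]
orientation: [0.095, 0.995, -0.002, -0.008]
ft_force: [-0.8, 0.6, 0.8]
gripper_width: 0.688
```

```bash
python3 st.py
```

```text
t 4.12 pos [0.5428 0.1767 0.1654] toolx -10.91 q [ 0.0951  0.9954 -0.0019 -0.0082] F [-0.76  0.65  0.81] T [ 0.155 -0.169  0.016] w 0.688 q7 0.61
```

Emit:
servo_tool(motion=[0.02,0,0,0,0.06,0.04,0,0,0,0.06,0.06,0,0,0,0.06,0.08,0,0,0,0.06,0.08,0,0,0,0.06])

```text
time_s: 4.53
ee_pos: [0.626, 0.1774, 0.1651]
orientation: [0.096, 0.995, -0.001, -0.007]
ft_force: [0.8, -1.0, 0.1]
gripper_width: 0.685
```

```bash
python3 st.py
```

```text
t 4.53 pos [0.626  0.1774 0.1651] toolx -10.97 q [ 9.560e-02  9.954e-01 -9.000e-04 -7.200e-03] F [ 0.8  -0.97  0.12] T [ 0.025 -0.221  0.039] w 0.685 q7 0.65
```

Emit:
servo_tool(motion=[-0.04,0,0,0,0.06,-0.08,0,0,0,0.06])

```text
time_s: 4.7
ee_pos: [0.5461, 0.1786, 0.1643]
orientation: [0.096, 0.995, 0.0, -0.008]
ft_force: [-0.4, 0.3, 1.1]
gripper_width: 0.69
```

```bash
python3 st.py
```

```text
t 4.7 pos [0.5461 0.1786 0.1643] toolx -11.02 q [ 9.600e-02  9.954e-01  4.000e-04 -7.700e-03] F [-0.42  0.28  1.07] T [ 0.136 -0.088  0.039] w 0.69 q7 0.61
```

Emit:
servo_tool(motion=[0,0,0,0,0.06,0,0,0,0,0.06,0,0,0,0,0.06])

```text
time_s: 4.95
ee_pos: [0.5462, 0.1793, 0.1648]
orientation: [0.095, 0.995, 0.001, -0.007]
ft_force: [0.9, -0.2, -0.5]
gripper_width: 0.693
```

```bash
python3 st.py
```

```text
t 4.95 pos [0.5462 0.1793 0.1648] toolx -10.93 q [ 9.530e-02  9.954e-01  6.000e-04 -7.000e-03] F [ 0.92 -0.24 -0.5 ] T [ 0.126 -0.241  0.036] w 0.693 q7 0.61
```

Emit:
servo_tool(motion=[0,-0.005,-0.02,-0.2,0.06,0,-0.0053,-0.04,-0.2,0.06,0,-0.0053,-0.06,-0.2,0.06,0,-0.0053,-0.074,-0.2,0.06,0,-0.0053,-0.08,-0.2,0.06])

```text
time_s: 5.37
ee_pos: [0.5463, 0.1737, 0.0828]
orientation: [0.097, 0.995, 0.0, -0.008]
ft_force: [-0.3, -0.9, 0.1]
gripper_width: 0.69
```

```bash
python3 st.py
```

```text
t 5.37 pos [0.5463 0.1737 0.0828] toolx -11.16 q [ 9.720e-02  9.952e-01  3.000e-04 -8.200e-03] F [-0.28 -0.87  0.09] T [ 0.083 -0.137 -0.019] w 0.69 q7 0.53
```

Emit:
servo_tool(motion=[0,0,0.002,0,0.04,0,0,0.002,0,0.02,0,0,0.002,0,0.01,0,0,0.002,0,0.0,0,0,0.002,0,0.0])

```text
time_s: 5.78
ee_pos: [0.5469, 0.174, 0.0858]
orientation: [0.097, 0.995, 0.001, -0.007]
ft_force: [0.0, 0.2, 0.1]
gripper_width: 0.399
```

Emit:
servo_tool(motion=[0,0,0,0,0,0,0,0,0,0,0,0,0,0,0,0,0,0,0,0,0,0,0,0,0])

```text
time_s: 6.2
ee_pos: [0.547, 0.1738, 0.086]
orientation: [0.097, 0.995, 0.0, -0.007]
ft_force: [-0.3, -0.7, 2.3]
gripper_width: 0.16
```

```bash
python3 st.py
```

```text
t 6.2 pos [0.547  0.1738 0.086 ] toolx -11.18 q [ 9.740e-02  9.952e-01  5.000e-04 -7.200e-03] F [-0.34 -0.71  2.27] T [-0.06  -0.156 -0.007] w 0.16 q7 0.54
```

Emit:
servo_tool(motion=[0,0,0.006,0,0,0,0,0.02,0,0,0,0,0.04,0,0,0,0,0.065,0,0,0,0,0.09,0,0])

```text
time_s: 6.62
ee_pos: [0.5465, 0.1739, 0.1774]
orientation: [0.097, 0.995, 0.001, -0.008]
ft_force: [-0.2, -0.1, -2.8]
gripper_width: 0.155
```

Emit:
servo_tool(motion=[0,0,0.02,0,0,0,0,0.035,0,0,0,0,0.04,0,0,0,0,0.04,0,0,0,0,0.04,0,0])

```text
time_s: 7.03
ee_pos: [0.546, 0.1736, 0.2171]
orientation: [0.097, 0.995, 0.0, -0.008]
ft_force: [-0.5, 0.2, -2.8]
gripper_width: 0.159
```

```bash
python3 st.py
```

```text
t 7.03 pos [0.546  0.1736 0.2171] toolx -11.15 q [ 9.710e-02  9.952e-01  2.000e-04 -8.000e-03] F [-0.5   0.21 -2.77] T [ 0.066 -0.192  0.026] w 0.159 q7 0.66
```

Emit:
servo_tool(motion=[-0.001,-0.012,0,-2,0,-0.004,-0.035,0,-6,0,-0.008,-0.065,0,-12,0,-0.012,-0.1,0,-18,0,-0.016,-0.135,0,-24,0])

```text
time_s: 7.45
ee_pos: [0.5286, 0.0364, 0.2157]
orientation: [0.305, 0.952, 0.001, -0.009]
ft_force: [0.8, -0.9, -2.4]
gripper_width: 0.162
```

Emit:
servo_tool(motion=[-0.004,-0.035,0,-6.5,0,-0.008,-0.07,0,-13,0,-0.012,-0.1,0,-19.5,0,-0.015,-0.13,0,-25,0,-0.018,-0.155,0,-30,0])

```text
time_s: 7.87
ee_pos: [0.5086, -0.1222, 0.2144]
orientation: [0.545, 0.839, 0.003, -0.009]
ft_force: [0.4, -0.8, -3.4]
gripper_width: 0.161
```

```bash
python3 st.py
```

```text
t 7.87 pos [ 0.5086 -0.1222  0.2144] toolx -66.0 q [ 0.5446  0.8386  0.0026 -0.0095] F [ 0.35 -0.78 -3.36] T [-0.029 -0.165  0.008] w 0.161 q7 0.39
```

Emit:
servo_tool(motion=[-0.0025,-0.028,-0.002,-5,0,-0.0045,-0.052,-0.008,-10,0,-0.006,-0.072,-0.016,-14,0,-0.0066,-0.084,-0.024,-16,0,-0.0066,-0.088,-0.03,-16.6,0])

```text
time_s: 8.28
ee_pos: [0.5001, -0.213, 0.1824]
orientation: [0.662, 0.749, 0.003, -0.01]
ft_force: [-0.1, 0.1, -2.6]
gripper_width: 0.158
```

Emit:
servo_tool(motion=[0,0,-0.003,0,0,0,0,-0.005,0,0,0,0,-0.005,0,0,0,0,-0.005,0,0])

```text
time_s: 8.62
ee_pos: [0.5006, -0.2114, 0.1776]
orientation: [0.661, 0.75, 0.003, -0.01]
ft_force: [0.1, 0.3, -1.4]
gripper_width: 0.159
```

```bash
cat > m3.py <<'E'
from st import *
import sys
k=sys.argv[1]
s=show()
for n in CAL: cv2.imwrite(f"pics/{n}{k}.png",get_image(n))
p=s["ee_pos"]
c=[proj(n,[.502,-.21,.14])[0] for n in ("top","scene")]
cv2.imwrite(f"pics/d{k}.png",np.hstack([crop(cv2.imread(f"pics/{n}{k}.png"),*q,32,6) for n,q in zip(("top","scene"),c)]))
print(c)
E
python3 m3.py 2
```

```text
t 8.62 pos [ 0.5006 -0.2114  0.1776] toolx -82.76 q [ 0.661   0.7503  0.0033 -0.0103] F [ 0.09  0.33 -1.42] T [-0.053 -0.126 -0.016] w 0.159 q7 0.26
[array([306.83768288, 188.55320149]), array([199.73572575, 170.4446642 ])]
```

View pics/d2.png

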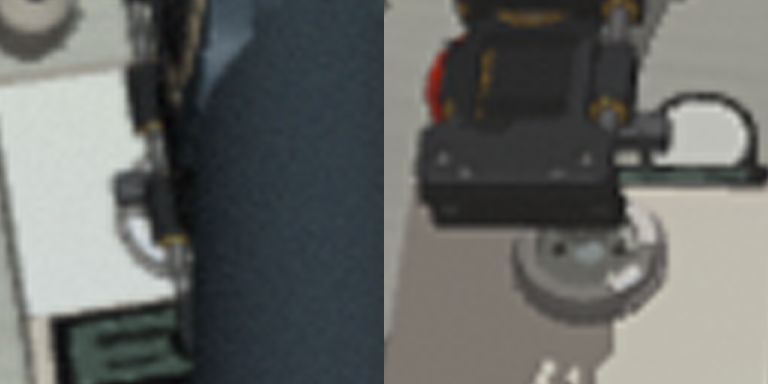

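The scene crop shows both ring holes, near (562,248) and (618,246), with the gripper body hiding the spanner head. The bar's +y end is visible in both views (top (130,187), scene (660,130)), so I'll overlay the predicted bar there to measure the offset against the camera frame.

```bash
cat > m4.py <<'E'
from h import *
p=np.array([.5006,-.2114,.1776]);a=np.radians(-82.76);z=p[2]+.004
tiles=[]
e=np.array([p[0]-.042*np.cos(a),p[1]-.042*np.sin(a),z]);k=16;r=12
for n in("top","scene"):
    im=cv2.imread(f"pics/{n}2.png");ctr=proj(n,e)[0];T=crop(im,*ctr,r,k)
    q=cv2.convexHull(proj(n,boxpts(p[0],p[1],a,z)).astype(np.float32))[:,0]
    q=(q-ctr+r)*k+(k-1)/2
    cv2.polylines(T,[q.astype(int)],True,(0,255,0),1);tiles.append(T);
    print(n,ctr,[(proj(n,e+d)[0]-ctr).round(2)*k for d in np.eye(3)*.001])
cv2.imwrite("pics/c5.png",np.hstack(tiles))
E
python3 m4.py
```

```text
top [294.00161078 188.25725605] [array([-0.16, -5.6 ]), array([-5.76,  0.16]), array([ 0.48, -1.12])]
scene [214.1800037 160.4632554] [array([-1.28,  4.96]), array([6.24, 0.8 ]), array([-0.48, -3.84])]
```

View pics/c5.png

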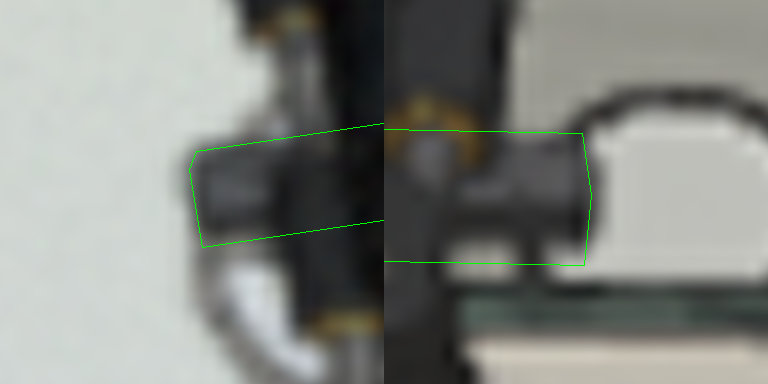

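Emit:
servo_tool(motion=[0.0011,0.0005,-0.003,0.1,0,0.0022,0.001,-0.007,0.1,0,0.0022,0.001,-0.012,0.1,0,0.0022,0.001,-0.015,0.1,0,0.0022,0.001,-0.016,0.1,0])

```text
time_s: 9.13
ee_pos: [0.5024, -0.2107, 0.161]
orientation: [0.661, 0.751, 0.003, -0.011]
ft_force: [0.2, 0.7, -1.9]
gripper_width: 0.165
```

Emit:
servo_tool(motion=[0,0,0,0,0,0,0,0,0,0])

```text
time_s: 9.3
ee_pos: [0.5022, -0.2108, 0.1607]
orientation: [0.661, 0.751, 0.003, -0.011]
ft_force: [0.1, 0.3, -3.3]
gripper_width: 0.154
```

```bash
python3 st.py
```

```text
t 9.3 pos [ 0.5022 -0.2108  0.1607] toolx -82.7 q [ 0.6606  0.7506  0.0029 -0.0109] F [ 0.14  0.28 -3.35] T [-0.037 -0.164 -0.008] w 0.154 q7 0.25
```

Emit:
servo_tool(motion=[0.0005,0.0003,-0.001,0,0,0.0005,0.0003,-0.002,0,0,0.0005,0.0003,-0.003,0,0,0.0005,0.0003,-0.004,0,0,0.0005,0.0003,-0.005,0,0])

```text
time_s: 9.72
ee_pos: [0.5031, -0.2106, 0.1563]
orientation: [0.661, 0.751, 0.003, -0.011]
ft_force: [-1.6, 0.6, 5.7]
gripper_width: 0.155
```

```bash
python3 st.py
```

```text
t 9.72 pos [ 0.5031 -0.2106  0.1563] toolx -82.7 q [ 0.6606  0.7506  0.0029 -0.0105] F [-1.63  0.57  5.72] T [0.045 0.302 0.041] w 0.155 q7 0.25
```

Emit:
servo_tool(motion=[-0.0004,0,-0.0005,0,0,-0.0004,0,-0.0005,0,0,-0.0008,0,-0.0006,0,0,-0.0008,0,-0.0006,0,0])

```text
time_s: 10.05
ee_pos: [0.5028, -0.2106, 0.1564]
orientation: [0.661, 0.751, 0.003, -0.01]
ft_force: [-0.6, -0.2, 4.4]
gripper_width: 0.159
```

```bash
python3 st.py
```

```text
t 10.05 pos [ 0.5028 -0.2106  0.1564] toolx -82.7 q [ 0.6606  0.7506  0.0032 -0.0098] F [-0.59 -0.18  4.41] T [0.081 0.063 0.009] w 0.159 q7 0.25
```

Emit:
servo_tool(motion=[0,0,-0.0006,2,0,0,0,-0.0006,-2,0,0,0.0007,-0.0006,-2,0,0,0.0007,-0.0006,2,0,0,0.0007,-0.0006,0,0])

```text
time_s: 10.47
ee_pos: [0.5035, -0.2102, 0.1563]
orientation: [0.659, 0.752, 0.003, -0.009]
ft_force: [0.3, -0.2, 5.5]
gripper_width: 0.155
```

Emit:
servo_tool(motion=[0.0007,0,-0.0005,2,0,0.0007,0,-0.0006,-2,0,0.0007,-0.0007,-0.0006,-2,0,0.0007,-0.0007,-0.0006,2,0,0.0007,-0.0007,-0.0006,0,0])

```text
time_s: 10.88
ee_pos: [0.5049, -0.2107, 0.1563]
orientation: [0.658, 0.753, 0.004, -0.008]
ft_force: [-0.4, -0.2, 4.9]
gripper_width: 0.157
```

```bash
python3 st.py
```

```text
t 10.88 pos [ 0.5049 -0.2107  0.1563] toolx -82.29 q [ 0.6579  0.753   0.0038 -0.0084] F [-0.44 -0.19  4.93] T [-0.057  0.024 -0.   ] w 0.157 q7 0.25
```

Emit:
servo_tool(motion=[-0.0006,0.0003,-0.0005,0,0,-0.0012,0.0003,-0.0005,0,0,-0.0018,0.0003,-0.0005,0,0,-0.0024,0.0003,-0.0006,0,0,-0.003,0.0003,-0.0006,0,0])

```text
time_s: 11.3
ee_pos: [0.5036, -0.2107, 0.1563]
orientation: [0.658, 0.753, 0.005, -0.007]
ft_force: [3.6, -0.7, 3.8]
gripper_width: 0.156
```

```bash
python3 st.py
```

```text
t 11.3 pos [ 0.5036 -0.2107  0.1563] toolx -82.26 q [ 0.6578  0.7532  0.005  -0.0066] F [ 3.59 -0.73  3.82] T [-0.236 -1.237 -0.05 ] w 0.156 q7 0.25
```

Emit:
servo_tool(motion=[-0.0006,0,-0.0005,-0.4,0,-0.0012,0,-0.0005,-0.4,0,-0.0016,0,-0.0005,-0.4,0])

```text
time_s: 11.55
ee_pos: [0.5017, -0.2108, 0.1555]
orientation: [0.66, 0.751, 0.005, -0.007]
ft_force: [3.3, -1.7, -1.2]
gripper_width: 0.152
```

```bash
python3 st.py
```

```text
t 11.55 pos [ 0.5017 -0.2108  0.1555] toolx -82.64 q [ 0.6603  0.751   0.0047 -0.0066] F [ 3.31 -1.71 -1.21] T [-0.605 -1.101 -0.031] w 0.152 q7 0.25
```

Emit:
servo_tool(motion=[0,0,-0.001,0,0,0,0,-0.0015,0,0,0,0,-0.0015,0,0])

```text
time_s: 11.8
ee_pos: [0.5015, -0.2112, 0.1535]
orientation: [0.66, 0.751, 0.005, -0.007]
ft_force: [3.3, -2.8, -0.9]
gripper_width: 0.16
```

```bash
python3 st.py
```

```text
t 11.8 pos [ 0.5015 -0.2112  0.1535] toolx -82.64 q [ 0.6603  0.751   0.0045 -0.0067] F [ 3.32 -2.8  -0.87] T [-0.683 -1.17  -0.013] w 0.16 q7 0.25
```

Both pins are entering: z is 3 mm below the ring face with little axial force. I'll ease the side load and seat fully.

Emit:
servo_tool(motion=[0.0003,-0.0003,-0.001,0,0,0.0005,-0.0004,-0.0018,0,0,0.0005,-0.0004,-0.0024,0,0,0.0005,-0.0004,-0.0026,0,0])

```text
time_s: 12.13
ee_pos: [0.5019, -0.2117, 0.1518]
orientation: [0.66, 0.751, 0.004, -0.007]
ft_force: [-0.1, -0.5, 9.6]
gripper_width: 0.157
```

```bash
python3 st.py
```

```text
t 12.13 pos [ 0.5019 -0.2117  0.1518] toolx -82.65 q [ 0.6603  0.751   0.0041 -0.0068] F [-0.14 -0.5   9.55] T [-0.26  -0.268  0.036] w 0.157 q7 0.24
```

Seated: z is 4.6 mm below first contact. I'll ease the push to a few newtons and turn 12° clockwise, which is within the guaranteed free travel, to learn running torque and stiffness.

Emit:
servo_tool(motion=[0,0,-0.0003,-2,0,0,0,-0.0003,-4.5,0,0,0,-0.0003,-7,0,0,0,-0.0003,-9.5,0,0,0,-0.0003,-12,0])

```text
time_s: 12.55
ee_pos: [0.502, -0.2117, 0.1518]
orientation: [0.736, 0.677, 0.005, -0.006]
ft_force: [2.6, -1.5, 2.5]
gripper_width: 0.155
```

```bash
python3 st.py
```

```text
t 12.55 pos [ 0.502  -0.2117  0.1518] toolx 85.25 q [ 0.7358  0.6772  0.0048 -0.0061] F [ 2.62 -1.48  2.46] T [-0.461 -0.879  0.188] w 0.155 q7 0.06
```

Emit:
servo_tool(motion=[0,0,-0.0003,-1,0,0,0,-0.0003,-2,0,0,0,-0.0003,-2,0])

```text
time_s: 12.8
ee_pos: [0.5021, -0.2118, 0.1518]
orientation: [0.747, 0.664, 0.005, -0.006]
ft_force: [2.7, -1.5, 4.9]
gripper_width: 0.158
```

```bash
python3 st.py
```

```text
t 12.8 pos [ 0.5021 -0.2118  0.1518] toolx 83.25 q [ 0.7475  0.6642  0.0048 -0.006 ] F [ 2.71 -1.51  4.94] T [-0.411 -0.711  0.034] w 0.158 q7 0.03
```

Emit:
servo_tool(motion=[0.0003,-0.0002,-0.0002,-0.2,0,0.0003,-0.0002,-0.0002,-0.2,0])

```text
time_s: 12.97
ee_pos: [0.5022, -0.2118, 0.1519]
orientation: [0.749, 0.663, 0.005, -0.006]
ft_force: [1.2, -1.1, 4.9]
gripper_width: 0.156
```

```bash
python3 st.py
```

```text
t 12.97 pos [ 0.5022 -0.2118  0.1519] toolx 83.07 q [ 0.7485  0.663   0.0046 -0.0062] F [ 1.18 -1.05  4.85] T [-0.318 -0.537  0.067] w 0.156 q7 0.02
```

Emit:
servo_tool(motion=[0.0002,-0.0001,-0.0002,-0.2,0,0.0002,-0.0001,-0.0002,-0.2,0])

```text
time_s: 13.13
ee_pos: [0.5022, -0.2118, 0.1518]
orientation: [0.75, 0.662, 0.004, -0.006]
ft_force: [1.1, -1.1, 6.1]
gripper_width: 0.156
```

```bash
python3 st.py
```

```text
t 13.13 pos [ 0.5022 -0.2118  0.1518] toolx 82.89 q [ 0.7496  0.6619  0.0044 -0.0064] F [ 1.15 -1.07  6.09] T [-0.319 -0.523  0.113] w 0.156 q7 0.02
```

Emit:
servo_tool(motion=[0,0,-0.0002,-0.5,0,0,0,-0.0002,-0.5,0])

```text
time_s: 13.3
ee_pos: [0.5022, -0.2118, 0.1518]
orientation: [0.752, 0.659, 0.004, -0.006]
ft_force: [1.3, -1.3, 4.7]
gripper_width: 0.155
```

```bash
python3 st.py
```

```text
t 13.3 pos [ 0.5022 -0.2118  0.1518] toolx 82.39 q [ 0.7525  0.6586  0.0044 -0.0065] F [ 1.3  -1.33  4.75] T [-0.365 -0.598  0.105] w 0.155 q7 0.01
```

Emit:
servo_tool(motion=[0,0,-0.0002,-0.5,0,0,0,-0.0002,-1,0])

```text
time_s: 13.47
ee_pos: [0.5021, -0.2118, 0.1518]
orientation: [0.758, 0.652, 0.004, -0.006]
ft_force: [1.5, -1.6, 4.8]
gripper_width: 0.154
```

```bash
python3 st.py; python3 -c "
from station import state; s=state(); print(s['joint_efforts'].round(3), s['qvel'].round(3))"
```

```text
t 13.47 pos [ 0.5021 -0.2118  0.1518] toolx 81.39 q [ 0.7582  0.652   0.0044 -0.0065] F [ 1.47 -1.58  4.85] T [-0.373 -0.647  0.128] w 0.154 q7 -0.0
[ -0.102 -37.456  -3.5   -16.531  -0.41    0.778  -0.042] [-0.018 -0.007  0.025  0.001 -0.013 -0.004 -0.093]
```

```bash
cat > av.py <<'E'
from station import *
import numpy as np
T=[];F=[]
for i in range(4):
    s=state();T.append(s["ft_torque"]);F.append(s["ft_force"]);get_image("top")
s=state();T.append(s["ft_torque"]);F.append(s["ft_force"])
o=s["orientation"];a=2*np.degrees(np.arctan2(o[1],o[0]))
print("t",round(s["time_s"],2),"pos",s["ee_pos"].round(4),"toolx",round(a%180,2),"F",np.mean(F,0).round(2),"Tz",np.array(T)[:,2].round(3),"mean",np.mean(T,0)[2].round(3),"w",round(s["gripper_width"],3))
E
python3 av.py
```

```text
t 13.67 pos [ 0.5022 -0.2118  0.1519] toolx 81.41 F [ 1.53 -1.09  4.78] Tz [0.128 0.128 0.136 0.174 0.101] mean 0.133 w 0.158
```

Emit:
servo_tool(motion=[0.0002,-0.0002,-0.0002,-0.6,0,0.0002,-0.0002,-0.0002,-1.2,0,0.0002,-0.0002,-0.0002,-1.8,0,0.0002,-0.0002,-0.0002,-2.4,0,0.0002,-0.0002,-0.0002,-3,0])

```text
time_s: 14.08
ee_pos: [0.5022, -0.2119, 0.1518]
orientation: [0.775, 0.632, 0.004, -0.007]
ft_force: [1.4, -2.0, 5.3]
gripper_width: 0.153
```

```bash
python3 av.py
```

```text
t 14.28 pos [ 0.5022 -0.2118  0.1518] toolx 78.43 F [ 1.28 -1.05  5.68] Tz [0.158 0.115 0.15  0.071 0.102] mean 0.119 w 0.162
```

Emit:
servo_tool(motion=[0,0,-0.0002,0.25,0,0,0,-0.0002,0.5,0,0,0,-0.0002,0.5,0])

```text
time_s: 14.53
ee_pos: [0.5021, -0.2118, 0.1518]
orientation: [0.772, 0.636, 0.004, -0.007]
ft_force: [1.5, -1.0, 5.3]
gripper_width: 0.154
```

```bash
python3 av.py
```

```text
t 14.73 pos [ 0.5021 -0.2119  0.1518] toolx 78.92 F [ 1.64 -1.33  5.23] Tz [-0.035  0.03   0.018 -0.006 -0.008] mean -0.0 w 0.156
```

Emit:
servo_tool(motion=[0,0,-0.0002,-0.25,0,0,0,-0.0002,-0.5,0,0,0,-0.0002,-0.5,0])

```text
time_s: 14.98
ee_pos: [0.5021, -0.2119, 0.1518]
orientation: [0.775, 0.632, 0.004, -0.007]
ft_force: [2.0, -0.4, 5.6]
gripper_width: 0.158
```

```bash
python3 av.py
```

```text
t 15.18 pos [ 0.5021 -0.2119  0.1518] toolx 78.44 F [ 1.64 -1.06  5.03] Tz [0.117 0.133 0.111 0.128 0.115] mean 0.121 w 0.156
```

Emit:
servo_tool(motion=[0.0002,-0.0001,-0.0001,-0.6,0,0.0002,-0.0001,-0.0001,-1.2,0,0.0002,-0.0001,-0.0001,-1.8,0,0.0002,-0.0001,-0.0001,-2.5,0])

```text
time_s: 15.52
ee_pos: [0.5021, -0.2119, 0.1518]
orientation: [0.789, 0.615, 0.004, -0.007]
ft_force: [1.5, -1.0, 5.1]
gripper_width: 0.157
```

```bash
python3 av.py
```

```text
t 15.72 pos [ 0.5022 -0.2119  0.1518] toolx 75.93 F [ 1.64 -0.95  5.28] Tz [0.077 0.054 0.05  0.181 0.08 ] mean 0.088 w 0.158
```

Emit:
servo_tool(motion=[0.0002,-0.0001,-0.0001,-0.4,0,0.0002,-0.0001,-0.0001,-0.8,0,0.0002,-0.0001,-0.0001,-1.25,0])

```text
time_s: 15.97
ee_pos: [0.5022, -0.2119, 0.1518]
orientation: [0.795, 0.606, 0.004, -0.007]
ft_force: [1.4, -2.9, 5.3]
gripper_width: 0.159
```

```bash
python3 av.py
```

```text
t 16.17 pos [ 0.5022 -0.2119  0.1518] toolx 74.67 F [ 1.2  -1.42  5.39] Tz [0.098 0.119 0.072 0.104 0.132] mean 0.105 w 0.157
```

Emit:
servo_tool(motion=[0.0002,-0.0001,-0.0001,-0.4,0,0.0002,-0.0001,-0.0001,-0.8,0,0.0002,-0.0001,-0.0001,-1.3,0])

```text
time_s: 16.42
ee_pos: [0.5022, -0.2119, 0.1518]
orientation: [0.802, 0.597, 0.004, -0.007]
ft_force: [1.3, -1.0, 5.3]
gripper_width: 0.157
```

```bash
python3 av.py
```

```text
t 16.62 pos [ 0.5022 -0.2119  0.1518] toolx 73.36 F [ 1.31 -1.36  5.31] Tz [0.09  0.136 0.122 0.09  0.051] mean 0.098 w 0.154
```

Emit:
servo_tool(motion=[0.0002,-0.0001,-0.0001,-0.4,0,0.0002,-0.0001,-0.0001,-0.8,0,0.0002,-0.0001,-0.0001,-1.3,0])

```text
time_s: 16.87
ee_pos: [0.5022, -0.2119, 0.1518]
orientation: [0.809, 0.588, 0.004, -0.007]
ft_force: [2.0, -1.2, 5.5]
gripper_width: 0.157
```

```bash
python3 av.py
```

```text
t 17.07 pos [ 0.5022 -0.2119  0.1518] toolx 72.05 F [ 1.1  -1.16  5.53] Tz [0.099 0.135 0.109 0.052 0.089] mean 0.097 w 0.156
```

Emit:
servo_tool(motion=[0.0002,-0.0001,-0.0001,-0.5,0,0.0002,-0.0001,-0.0001,-1,0,0.0002,-0.0001,-0.0001,-1.4,0])

```text
time_s: 17.32
ee_pos: [0.5021, -0.212, 0.1518]
orientation: [0.816, 0.578, 0.004, -0.007]
ft_force: [1.3, -0.5, 5.0]
gripper_width: 0.158
```

```bash
python3 av.py
```

```text
t 17.52 pos [ 0.5022 -0.2119  0.1518] toolx 70.64 F [ 1.04 -1.38  5.23] Tz [0.129 0.091 0.095 0.106 0.082] mean 0.1 w 0.159
```

Emit:
servo_tool(motion=[0.0002,-0.0001,-0.0001,-0.5,0,0.0002,-0.0001,-0.0001,-1,0,0.0002,-0.0001,-0.0001,-1.4,0])

```text
time_s: 17.77
ee_pos: [0.5022, -0.212, 0.1518]
orientation: [0.823, 0.568, 0.004, -0.008]
ft_force: [1.2, -0.5, 5.2]
gripper_width: 0.158
```

```bash
python3 av.py
```

```text
t 17.97 pos [ 0.5022 -0.212   0.1518] toolx 69.23 F [ 1.25 -0.63  5.47] Tz [0.125 0.104 0.168 0.148 0.053] mean 0.12 w 0.157
```

Emit:
servo_tool(motion=[0.0002,-0.0001,-0.0001,-0.5,0,0.0002,-0.0001,-0.0001,-1,0,0.0002,-0.0001,-0.0001,-1.4,0])

```text
time_s: 18.22
ee_pos: [0.5022, -0.212, 0.1518]
orientation: [0.83, 0.558, 0.004, -0.008]
ft_force: [1.4, -1.0, 6.1]
gripper_width: 0.157
```

```bash
python3 av.py
```

```text
t 18.42 pos [ 0.5021 -0.212   0.1518] toolx 67.83 F [ 1.24 -0.65  5.53] Tz [0.081 0.143 0.091 0.153 0.109] mean 0.116 w 0.158
```

Emit:
servo_tool(motion=[0.0002,-0.0001,-0.0001,-0.5,0,0.0002,-0.0001,-0.0001,-1,0,0.0002,-0.0001,-0.0001,-1.4,0])

```text
time_s: 18.67
ee_pos: [0.5021, -0.212, 0.1518]
orientation: [0.837, 0.548, 0.004, -0.008]
ft_force: [1.1, -1.1, 5.2]
gripper_width: 0.159
```

```bash
python3 av.py
```

```text
t 18.87 pos [ 0.5022 -0.212   0.1518] toolx 66.41 F [ 1.22 -0.97  5.08] Tz [0.082 0.167 0.088 0.113 0.045] mean 0.099 w 0.156
```

Emit:
servo_tool(motion=[0.0002,-0.0001,-0.0001,-0.5,0,0.0002,-0.0001,-0.0001,-1,0,0.0002,-0.0001,-0.0001,-1.4,0])

```text
time_s: 19.12
ee_pos: [0.5022, -0.212, 0.1518]
orientation: [0.843, 0.537, 0.004, -0.008]
ft_force: [0.1, -0.2, 5.4]
gripper_width: 0.159
```

```bash
python3 av.py
```

```text
t 19.32 pos [ 0.5021 -0.212   0.1518] toolx 65.01 F [ 0.76 -0.86  5.15] Tz [0.151 0.083 0.144 0.137 0.086] mean 0.12 w 0.159
```

Emit:
servo_tool(motion=[0.0001,-0.0001,-0.0001,-0.5,0,0.0001,-0.0001,-0.0001,-1,0,0.0001,-0.0001,-0.0001,-1.4,0])

```text
time_s: 19.57
ee_pos: [0.5021, -0.212, 0.1518]
orientation: [0.85, 0.527, 0.004, -0.008]
ft_force: [1.8, -0.9, 5.5]
gripper_width: 0.157
```

```bash
python3 av.py
```

```text
t 19.77 pos [ 0.5021 -0.2121  0.1518] toolx 63.59 F [ 1.63 -1.24  5.29] Tz [0.145 0.111 0.058 0.114 0.084] mean 0.102 w 0.158
```

Emit:
servo_tool(motion=[0.0002,-0.0001,-0.0001,-0.5,0,0.0002,-0.0001,-0.0001,-1,0,0.0002,-0.0001,-0.0001,-1.4,0])

```text
time_s: 20.02
ee_pos: [0.5021, -0.212, 0.1518]
orientation: [0.856, 0.516, 0.003, -0.008]
ft_force: [1.0, -1.2, 6.2]
gripper_width: 0.156
```

```bash
python3 av.py
```

```text
t 20.22 pos [ 0.5021 -0.212   0.1518] toolx 62.18 F [ 1.4  -0.89  5.66] Tz [0.118 0.129 0.117 0.041 0.091] mean 0.099 w 0.152
```

Emit:
servo_tool(motion=[0.0002,-0.0001,-0.0001,-0.5,0,0.0002,-0.0001,-0.0001,-1,0,0.0002,-0.0001,-0.0001,-1.4,0])

```text
time_s: 20.47
ee_pos: [0.5021, -0.2121, 0.1518]
orientation: [0.863, 0.506, 0.003, -0.008]
ft_force: [1.6, -0.5, 5.8]
gripper_width: 0.157
```

```bash
python3 av.py
```

```text
t 20.67 pos [ 0.5021 -0.2121  0.1518] toolx 60.78 F [ 1.37 -1.01  5.57] Tz [0.086 0.139 0.128 0.07  0.111] mean 0.107 w 0.16
```

Emit:
servo_tool(motion=[0.0002,-0.0001,-0.0001,-0.5,0,0.0002,-0.0001,-0.0001,-1,0,0.0002,-0.0001,-0.0001,-1.4,0])

```text
time_s: 20.92
ee_pos: [0.5021, -0.2121, 0.1518]
orientation: [0.869, 0.495, 0.003, -0.009]
ft_force: [1.4, -0.6, 4.2]
gripper_width: 0.161
```

```bash
python3 av.py
```

```text
t 21.12 pos [ 0.5021 -0.2121  0.1518] toolx 59.37 F [ 0.99 -1.09  4.95] Tz [0.128 0.107 0.108 0.093 0.114] mean 0.11 w 0.156
```

Emit:
servo_tool(motion=[0.0002,-0.0001,-0.0001,-0.5,0,0.0002,-0.0001,-0.0001,-1,0,0.0002,-0.0001,-0.0001,-1.4,0])

```text
time_s: 21.37
ee_pos: [0.5021, -0.2121, 0.1518]
orientation: [0.875, 0.484, 0.003, -0.009]
ft_force: [1.5, -0.9, 6.2]
gripper_width: 0.156
```

```bash
python3 av.py
```

```text
t 21.57 pos [ 0.5021 -0.2121  0.1518] toolx 57.96 F [ 0.85 -0.84  5.74] Tz [0.095 0.052 0.116 0.121 0.129] mean 0.103 w 0.157
```

Emit:
servo_tool(motion=[0.0001,-0.0001,-0.0001,-0.5,0,0.0001,-0.0001,-0.0001,-1,0,0.0001,-0.0001,-0.0001,-1.4,0])

```text
time_s: 21.82
ee_pos: [0.5021, -0.2121, 0.1518]
orientation: [0.881, 0.474, 0.003, -0.009]
ft_force: [0.4, -1.4, 4.4]
gripper_width: 0.157
```

```bash
python3 av.py
```

```text
t 22.02 pos [ 0.502  -0.2121  0.1518] toolx 56.55 F [ 1.33 -1.57  4.87] Tz [0.111 0.089 0.085 0.111 0.024] mean 0.084 w 0.157
```

Emit:
servo_tool(motion=[0.0002,-0.0002,-0.0001,-0.5,0,0.0002,-0.0002,-0.0001,-1,0,0.0002,-0.0002,-0.0001,-1.4,0])

```text
time_s: 22.27
ee_pos: [0.5021, -0.2121, 0.1518]
orientation: [0.886, 0.463, 0.003, -0.009]
ft_force: [1.2, -1.4, 5.0]
gripper_width: 0.158
```

```bash
python3 av.py
```

```text
t 22.47 pos [ 0.5021 -0.2122  0.1518] toolx 55.15 F [ 1.25 -1.07  5.24] Tz [0.14  0.135 0.074 0.127 0.087] mean 0.113 w 0.156
```

Emit:
servo_tool(motion=[0.0002,-0.0001,-0.0001,-0.5,0,0.0002,-0.0001,-0.0001,-1,0,0.0002,-0.0001,-0.0001,-1.4,0])

```text
time_s: 22.72
ee_pos: [0.502, -0.2122, 0.1518]
orientation: [0.892, 0.452, 0.003, -0.009]
ft_force: [1.1, -0.9, 5.7]
gripper_width: 0.159
```

```bash
python3 av.py
```

```text
t 22.92 pos [ 0.5021 -0.2121  0.1518] toolx 53.74 F [ 0.9  -0.94  5.24] Tz [0.133 0.148 0.103 0.088 0.095] mean 0.113 w 0.158
```

Emit:
servo_tool(motion=[0.0001,-0.0001,-0.0001,-0.5,0,0.0001,-0.0001,-0.0001,-1,0,0.0001,-0.0001,-0.0001,-1.4,0])

```text
time_s: 23.17
ee_pos: [0.502, -0.2122, 0.1518]
orientation: [0.898, 0.441, 0.003, -0.009]
ft_force: [1.2, -1.2, 4.8]
gripper_width: 0.158
```

```bash
python3 av.py
```

```text
t 23.37 pos [ 0.502  -0.2121  0.1518] toolx 52.33 F [ 1.37 -1.07  4.94] Tz [0.07  0.059 0.143 0.107 0.076] mean 0.091 w 0.16
```

Emit:
servo_tool(motion=[0.0002,-0.0001,-0.0001,-0.5,0,0.0002,-0.0001,-0.0001,-1,0,0.0002,-0.0001,-0.0001,-1.4,0])

```text
time_s: 23.62
ee_pos: [0.502, -0.2122, 0.1518]
orientation: [0.903, 0.43, 0.003, -0.009]
ft_force: [1.1, -0.5, 5.1]
gripper_width: 0.161
```

```bash
python3 av.py
```

```text
t 23.82 pos [ 0.502  -0.2121  0.1518] toolx 50.92 F [ 0.69 -0.85  5.25] Tz [0.11  0.122 0.099 0.064 0.092] mean 0.097 w 0.157
```

Emit:
servo_tool(motion=[0.0001,-0.0001,-0.0001,-0.5,0,0.0001,-0.0001,-0.0001,-1,0,0.0001,-0.0001,-0.0001,-1.4,0])

```text
time_s: 24.07
ee_pos: [0.502, -0.2122, 0.1518]
orientation: [0.908, 0.419, 0.003, -0.01]
ft_force: [1.4, -1.6, 4.7]
gripper_width: 0.158
```

```bash
python3 av.py
```

```text
t 24.27 pos [ 0.502  -0.2122  0.1518] toolx 49.51 F [ 1.12 -1.26  5.  ] Tz [0.064 0.081 0.116 0.127 0.108] mean 0.099 w 0.156
```

Emit:
servo_tool(motion=[0.0002,-0.0001,-0.0001,-0.5,0,0.0002,-0.0001,-0.0001,-1,0,0.0002,-0.0001,-0.0001,-1.4,0])

```text
time_s: 24.52
ee_pos: [0.502, -0.2122, 0.1518]
orientation: [0.913, 0.407, 0.003, -0.01]
ft_force: [0.4, -0.9, 5.5]
gripper_width: 0.154
```

```bash
python3 av.py
```

```text
t 24.72 pos [ 0.502  -0.2122  0.1518] toolx 48.1 F [ 1.15 -0.77  4.93] Tz [0.082 0.107 0.091 0.095 0.097] mean 0.095 w 0.159
```

Emit:
servo_tool(motion=[0.0002,-0.0001,-0.0001,-0.5,0,0.0002,-0.0001,-0.0001,-1,0,0.0002,-0.0001,-0.0001,-1.4,0])

```text
time_s: 24.97
ee_pos: [0.502, -0.2122, 0.1518]
orientation: [0.918, 0.396, 0.003, -0.01]
ft_force: [1.0, -0.7, 5.3]
gripper_width: 0.158
```

```bash
python3 av.py
```

```text
t 25.17 pos [ 0.502  -0.2122  0.1518] toolx 46.69 F [ 1.42 -1.21  5.53] Tz [0.159 0.103 0.112 0.108 0.137] mean 0.124 w 0.158
```

Emit:
servo_tool(motion=[0.0002,-0.0001,-0.0001,-0.5,0,0.0002,-0.0001,-0.0001,-1,0,0.0002,-0.0001,-0.0001,-1.4,0])

```text
time_s: 25.42
ee_pos: [0.502, -0.2122, 0.1518]
orientation: [0.923, 0.385, 0.003, -0.01]
ft_force: [1.2, -0.1, 5.6]
gripper_width: 0.158
```

```bash
python3 av.py
```

```text
t 25.62 pos [ 0.502  -0.2122  0.1518] toolx 45.29 F [ 1.21 -0.74  5.13] Tz [0.178 0.102 0.079 0.089 0.104] mean 0.11 w 0.156
```

Emit:
servo_tool(motion=[0.0002,-0.0001,-0.0001,-0.5,0,0.0002,-0.0001,-0.0001,-1,0,0.0002,-0.0001,-0.0001,-1.4,0])

```text
time_s: 25.87
ee_pos: [0.502, -0.2122, 0.1518]
orientation: [0.928, 0.373, 0.002, -0.01]
ft_force: [0.8, -0.5, 6.0]
gripper_width: 0.156
```

```bash
python3 av.py
```

```text
t 26.07 pos [ 0.502  -0.2122  0.1518] toolx 43.88 F [ 1.2  -0.98  5.4 ] Tz [0.171 0.15  0.146 0.141 0.047] mean 0.131 w 0.159
```

Emit:
servo_tool(motion=[0.0002,-0.0001,-0.0001,-0.4,0,0.0002,-0.0001,-0.0001,-0.8,0,0.0002,-0.0001,-0.0001,-1.2,0])

```text
time_s: 26.32
ee_pos: [0.5019, -0.2123, 0.1518]
orientation: [0.931, 0.364, 0.002, -0.01]
ft_force: [1.7, -0.2, 5.4]
gripper_width: 0.157
```

```bash
python3 av.py
```

```text
t 26.52 pos [ 0.5019 -0.2122  0.1518] toolx 42.67 F [ 1.62 -1.1   5.14] Tz [0.104 0.098 0.097 0.065 0.087] mean 0.09 w 0.161
```

Emit:
servo_tool(motion=[0.0002,-0.0001,-0.0001,-0.5,0,0.0002,-0.0001,-0.0001,-1,0,0.0002,-0.0001,-0.0001,-1.4,0])

```text
time_s: 26.77
ee_pos: [0.502, -0.2122, 0.1518]
orientation: [0.936, 0.352, 0.002, -0.01]
ft_force: [1.8, -0.8, 5.6]
gripper_width: 0.158
```

```bash
python3 av.py
```

```text
t 26.97 pos [ 0.5019 -0.2123  0.1518] toolx 41.25 F [ 1.39 -0.67  5.32] Tz [0.118 0.1   0.113 0.115 0.116] mean 0.113 w 0.161
```

Emit:
servo_tool(motion=[0.0002,-0.0001,-0.0001,-0.5,0,0.0002,-0.0001,-0.0001,-1,0,0.0002,-0.0001,-0.0001,-1.4,0])

```text
time_s: 27.22
ee_pos: [0.5019, -0.2123, 0.1518]
orientation: [0.94, 0.341, 0.002, -0.01]
ft_force: [1.6, -0.9, 7.0]
gripper_width: 0.154
```

```bash
python3 av.py
```

```text
t 27.42 pos [ 0.5019 -0.2123  0.1518] toolx 39.85 F [ 1.18 -0.96  5.28] Tz [0.134 0.127 0.148 0.101 0.172] mean 0.136 w 0.159
```

Emit:
servo_tool(motion=[0.0002,-0.0001,-0.0001,-0.4,0,0.0002,-0.0001,-0.0001,-0.8,0,0.0002,-0.0001,-0.0001,-1.2,0])

```text
time_s: 27.67
ee_pos: [0.5019, -0.2123, 0.1518]
orientation: [0.944, 0.331, 0.002, -0.01]
ft_force: [1.0, -0.9, 5.0]
gripper_width: 0.156
```

```bash
python3 av.py
```

```text
t 27.87 pos [ 0.5019 -0.2123  0.1518] toolx 38.68 F [ 0.84 -1.    5.11] Tz [0.279 0.282 0.25  0.217 0.272] mean 0.26 w 0.156
```

The torque has risen to 0.26 N m, above the 0.11 running level, so the ring is home. A small nip of -0.35° should bring it to about 0.35, then hold.

Emit:
servo_tool(motion=[0.0001,-0.0001,-0.0001,-0.15,0,0.0001,-0.0001,-0.0001,-0.35,0,0.0001,-0.0001,-0.0001,-0.35,0])

```text
time_s: 28.12
ee_pos: [0.5018, -0.2123, 0.1518]
orientation: [0.944, 0.328, 0.002, -0.011]
ft_force: [1.0, -1.0, 5.1]
gripper_width: 0.159
```

```bash
python3 av.py
```

```text
t 28.32 pos [ 0.5018 -0.2123  0.1518] toolx 38.36 F [ 1.12 -1.37  5.11] Tz [0.31  0.307 0.322 0.286 0.263] mean 0.298 w 0.157
```

Emit:
servo_tool(motion=[0.0001,-0.0001,-0.0001,-0.15,0,0.0001,-0.0001,-0.0001,-0.3,0,0.0001,-0.0001,-0.0001,-0.3,0,0.0001,-0.0001,-0.0001,-0.3,0])

```text
time_s: 28.65
ee_pos: [0.5018, -0.2123, 0.1518]
orientation: [0.945, 0.326, 0.002, -0.011]
ft_force: [0.3, -0.8, 4.7]
gripper_width: 0.16
```

```bash
python3 av.py; python3 av.py
```

```text
t 28.85 pos [ 0.5018 -0.2122  0.1518] toolx 38.1 F [ 1.5  -1.08  5.05] Tz [0.293 0.295 0.285 0.276 0.303] mean 0.29 w 0.156
t 29.05 pos [ 0.5018 -0.2123  0.1518] toolx 38.1 F [ 1.43 -1.22  5.34] Tz [0.303 0.25  0.288 0.326 0.343] mean 0.302 w 0.154
```

Emit:
servo_tool(motion=[0.0001,-0.0001,-0.0001,-0.6,0,0.0001,-0.0001,-0.0001,-0.6,0])

```text
time_s: 29.22
ee_pos: [0.5018, -0.2123, 0.1517]
orientation: [0.947, 0.322, 0.001, -0.011]
ft_force: [1.1, -2.5, 5.8]
gripper_width: 0.155
```

```bash
python3 av.py; python3 -c "
from station import state; s=state(); print(s['qpos'].round(3), s['ft_torque'].round(3),s['gripper_width'])"
```

```text
t 29.42 pos [ 0.5018 -0.2123  0.1518] toolx 37.56 F [ 0.89 -1.37  5.18] Tz [0.327 0.355 0.377 0.362 0.385] mean 0.361 w 0.159
[ 0.548  0.372 -0.27   1.913  0.102  0.881 -0.685] [-0.464 -0.493  0.385] 0.15912491046639102
```

```bash
python3 av.py; python3 av.py; python3 av.py
```

```text
t 29.62 pos [ 0.5018 -0.2123  0.1518] toolx 37.56 F [ 1.01 -1.09  5.32] Tz [0.385 0.364 0.334 0.367 0.369] mean 0.364 w 0.153
t 29.82 pos [ 0.5018 -0.2123  0.1518] toolx 37.56 F [ 1.41 -0.98  5.25] Tz [0.369 0.427 0.31  0.372 0.372] mean 0.37 w 0.158
t 30.02 pos [ 0.5017 -0.2123  0.1517] toolx 37.56 F [ 1.66 -1.39  5.84] Tz [0.372 0.334 0.395 0.354 0.291] mean 0.349 w 0.154
```

Emit:
servo_tool(motion=[0.0001,-0.0001,0,0.5,0,0.0001,-0.0001,0,1,0,0.0001,-0.0001,0.0001,1.6,0,0.0001,-0.0001,0.0001,1.6,0])

```text
time_s: 30.35
ee_pos: [0.5018, -0.2124, 0.1518]
orientation: [0.942, 0.335, 0.001, -0.011]
ft_force: [2.6, -0.6, 4.4]
gripper_width: 0.156
```

```bash
python3 av.py
```

```text
t 30.55 pos [ 0.5018 -0.2123  0.1518] toolx 39.14 F [ 2.06 -0.9   4.56] Tz [0.111 0.115 0.082 0.104 0.099] mean 0.102 w 0.158
```

Emit:
servo_tool(motion=[0.0001,0,0.0002,0.3,0,0.0001,0,0.0002,0.7,0,0.0001,0,0.0004,0.7,0])

```text
time_s: 30.8
ee_pos: [0.5018, -0.2124, 0.1519]
orientation: [0.94, 0.341, 0.001, -0.011]
ft_force: [2.2, -2.1, 0.9]
gripper_width: 0.157
```

```bash
python3 av.py
```

```text
t 31.0 pos [ 0.5018 -0.2124  0.1519] toolx 39.83 F [ 2.46 -1.82  0.71] Tz [-0.04   0.023  0.046  0.067 -0.005] mean 0.018 w 0.155
```

Emit:
servo_tool(motion=[0,0,0.0015,0,0,0,0,0.003,0,0,0,0,0.005,0,0,0,0,0.007,0,0,0,0,0.01,0,0])

```text
time_s: 31.42
ee_pos: [0.4999, -0.2113, 0.1613]
orientation: [0.94, 0.341, -0.001, -0.013]
ft_force: [0.1, -0.3, -2.5]
gripper_width: 0.157
```

```bash
python3 st.py
```

```text
t 31.42 pos [ 0.4999 -0.2113  0.1613] toolx 39.84 q [ 9.401e-01  3.406e-01 -8.000e-04 -1.260e-02] F [ 0.06 -0.31 -2.53] T [-0.069 -0.037 -0.051] w 0.157 q7 -0.64
```

Emit:
servo_tool(motion=[0,0,0.022,0,0,0,0,0.047,0,0,0.003,0.02,0.057,6,0,0.006,0.043,0.057,12,0,0.009,0.07,0.057,19,0])

```text
time_s: 31.83
ee_pos: [0.5082, -0.1413, 0.2192]
orientation: [0.87, 0.492, -0.003, -0.012]
ft_force: [0.4, 0.2, -3.4]
gripper_width: 0.158
```

Emit:
servo_tool(motion=[0.003,0.021,0,6.6,0,0.006,0.042,0,13.2,0,0.009,0.063,0,19.8,0,0.012,0.084,0,26.4,0,0.015,0.105,0,33,0])

```text
time_s: 32.25
ee_pos: [0.5218, -0.035, 0.2191]
orientation: [0.693, 0.721, -0.008, -0.012]
ft_force: [0.2, 0.4, -2.3]
gripper_width: 0.154
```

Emit:
servo_tool(motion=[0.003,0.021,0,6.6,0,0.006,0.042,0,13.2,0,0.008,0.063,0,19.8,0,0.01,0.084,0,26.4,0,0.012,0.105,0,33,0])

```text
time_s: 32.67
ee_pos: [0.5324, 0.0709, 0.219]
orientation: [0.457, 0.89, -0.012, -0.01]
ft_force: [0.3, -0.4, -3.0]
gripper_width: 0.156
```

Emit:
servo_tool(motion=[0.002,0.02,0,6.6,0,0.004,0.038,0,13,0,0.006,0.053,0,19,0,0.008,0.066,0,24,0,0.009,0.076,0,28,0])

```text
time_s: 33.08
ee_pos: [0.54, 0.1482, 0.2188]
orientation: [0.225, 0.974, -0.015, -0.008]
ft_force: [0.1, 0.4, -2.1]
gripper_width: 0.155
```

```bash
python3 st.py
```

```text
t 33.08 pos [0.54   0.1482 0.2188] toolx -26.03 q [ 0.2252  0.9742 -0.0147 -0.0083] F [ 0.09  0.43 -2.06] T [ 0.113 -0.173 -0.052] w 0.155 q7 0.46
```

Emit:
servo_tool(motion=[0.003,0.012,-0.005,6,0,0.006,0.022,-0.02,11,0,0.0075,0.027,-0.04,14.8,0,0.0075,0.0275,-0.055,14.8,0,0.0075,0.0275,-0.065,14.8,0])

```text
time_s: 33.5
ee_pos: [0.5456, 0.1754, 0.152]
orientation: [0.097, 0.995, -0.017, -0.008]
ft_force: [-0.3, -0.5, -1.6]
gripper_width: 0.161
```

Emit:
servo_tool(motion=[0,0,-0.01,0,0,0,0,-0.02,0,0,0,0,-0.028,0,0,0,0,-0.03,0,0,0,0,-0.03,0,0])

```text
time_s: 33.92
ee_pos: [0.5453, 0.175, 0.1215]
orientation: [0.097, 0.995, -0.017, -0.009]
ft_force: [0.0, 0.2, -2.5]
gripper_width: 0.159
```

```bash
python3 st.py
python3 - <<'E'
from h import *
for n in CAL: cv2.imwrite(f"pics/{n}5.png",get_image(n))
cv2.imwrite("pics/c6.png",np.hstack([crop(cv2.imread("pics/top5.png"),180,184,32,6),crop(cv2.imread("pics/scene5.png"),345,205,32,6)]))
E
```

```text
t 33.92 pos [0.5453 0.175  0.1215] toolx -11.19 q [ 0.0975  0.995  -0.0172 -0.0089] F [ 0.03  0.19 -2.46] T [ 0.118 -0.228  0.018] w 0.159 q7 0.55
```

View pics/c6.png

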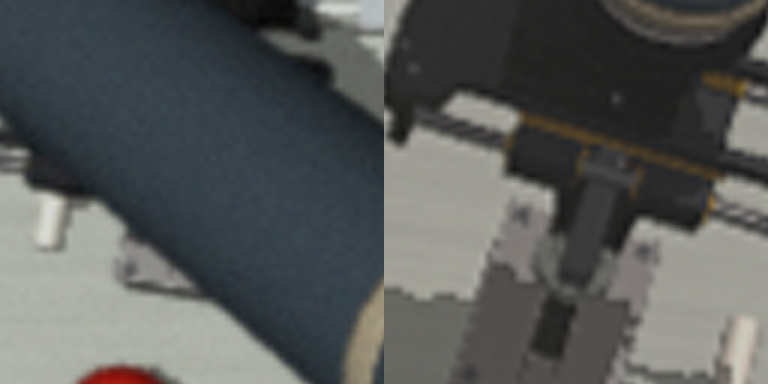

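The picture shows the head above the slot and in line with it. Lowering.

Emit:
servo_tool(motion=[0.001,0.0006,-0.01,0,0,0.002,0.0006,-0.02,0,0,0.002,0.0006,-0.027,0,0,0.002,0.0006,-0.031,0,0,0.002,0.0006,-0.033,0,0])

```text
time_s: 34.43
ee_pos: [0.5473, 0.1758, 0.0882]
orientation: [0.097, 0.995, -0.017, -0.009]
ft_force: [0.5, -0.8, -2.9]
gripper_width: 0.159
```

```bash
python3 st.py
```

```text
t 34.43 pos [0.5473 0.1758 0.0882] toolx -11.18 q [ 0.0974  0.9951 -0.0171 -0.009 ] F [ 0.54 -0.78 -2.91] T [ 0.143 -0.164 -0.021] w 0.159 q7 0.52
```

Emit:
servo_tool(motion=[0,0,-0.0005,0,0,0,0,-0.001,0,0,0,0,-0.001,0,0])

```text
time_s: 34.68
ee_pos: [0.5474, 0.1759, 0.0873]
orientation: [0.097, 0.995, -0.017, -0.009]
ft_force: [-0.3, -0.3, -2.8]
gripper_width: 0.162
```

```bash
python3 st.py
```

```text
t 34.68 pos [0.5474 0.1759 0.0873] toolx -11.18 q [ 0.0974  0.9951 -0.017  -0.0089] F [-0.26 -0.27 -2.76] T [ 0.151 -0.161  0.027] w 0.162 q7 0.51
```

Emit:
servo_tool(motion=[0,0,-0.0005,0,0,0,0,-0.001,0,0,0,0,-0.001,0,0])

```text
time_s: 34.93
ee_pos: [0.5476, 0.176, 0.0865]
orientation: [0.097, 0.995, -0.017, -0.009]
ft_force: [0.9, 0.6, -2.3]
gripper_width: 0.154
```

```bash
python3 st.py
```

```text
t 34.93 pos [0.5476 0.176  0.0865] toolx -11.18 q [ 0.0974  0.9951 -0.0168 -0.0086] F [ 0.88  0.59 -2.3 ] T [ 0.187 -0.217  0.059] w 0.154 q7 0.51
```

Emit:
servo_tool(motion=[0,0,-0.0004,0,0,0,0,-0.0007,0,0,0,0,-0.0007,0,0])

```text
time_s: 35.18
ee_pos: [0.5478, 0.176, 0.0864]
orientation: [0.097, 0.995, -0.017, -0.008]
ft_force: [-0.3, -0.9, 2.9]
gripper_width: 0.159
```

```bash
python3 st.py
```

```text
t 35.18 pos [0.5478 0.176  0.0864] toolx -11.19 q [ 0.0974  0.9951 -0.017  -0.0083] F [-0.25 -0.94  2.86] T [-0.118  0.078  0.058] w 0.159 q7 0.51
```

Standing on the block. Releasing, then rising clear.

Emit:
servo_tool(motion=[0,0,0,0,0.018,0,0,0,0,0.022,0,0,0,0,0.03,0,0,0,0,0.05,0,0,0,0,0.06])

```text
time_s: 35.6
ee_pos: [0.5479, 0.1762, 0.0864]
orientation: [0.097, 0.995, -0.017, -0.008]
ft_force: [-0.6, -0.5, 0.1]
gripper_width: 0.395
```

Emit:
servo_tool(motion=[0,0,0,0,0.06,0,0,0,0,0.06,0,0,0.01,0,0.06,0,0,0.02,0,0.06,0,0,0.035,0,0.06])

```text
time_s: 36.02
ee_pos: [0.5475, 0.1761, 0.1219]
orientation: [0.097, 0.995, -0.017, -0.009]
ft_force: [0.1, 0.5, 0.8]
gripper_width: 0.676
```

Emit:
servo_tool(motion=[0,0,0.02,0,0.06,0,0,0.045,0,0.06,0,0,0.075,0,0.06,0,0,0.1,0,0.06,0,0,0.11,0,0.06])

```text
time_s: 36.43
ee_pos: [0.549, 0.1776, 0.2369]
orientation: [0.097, 0.995, -0.015, -0.005]
ft_force: [0.6, 0.1, 0.6]
gripper_width: 0.69
```

Emit:
servo_tool(motion=[0,-0.03,0,0,0.06,0,-0.065,0,0,0.06,0,-0.1,0,0,0.06,0,-0.135,0,0,0.06,0,-0.16,0,0,0.06])

```text
time_s: 36.85
ee_pos: [0.5486, 0.0139, 0.2369]
orientation: [0.099, 0.995, -0.016, -0.006]
ft_force: [0.8, -0.6, -0.8]
gripper_width: 0.689
```

Emit:
servo_tool(motion=[0,-0.03,0.02,0,0.06,0,-0.06,0.04,0,0.06,0,-0.08,0.05,0,0.06,0,-0.09,0.05,0,0.06,0,-0.09,0.05,0,0.06])

```text
time_s: 37.27
ee_pos: [0.5485, -0.0788, 0.2867]
orientation: [0.101, 0.995, -0.017, -0.006]
ft_force: [-0.2, 0.0, -0.7]
gripper_width: 0.689
```

```bash
python3 st.py
python3 - <<'E'
from h import *
for n in CAL: cv2.imwrite(f"pics/{n}6.png",get_image(n))
cv2.imwrite("pics/c7.png",np.hstack([crop(cv2.imread("pics/top6.png"),190,190,64,6)[:500,:400],crop(cv2.imread("pics/scene6.png"),325,215,32,6)[:500,:400]]) if 0 else np.hstack([crop(cv2.imread("pics/top6.png"),181,190,32,6),crop(cv2.imread("pics/scene6.png"),345,210,32,6)]))
E
```

```text
t 37.27 pos [ 0.5485 -0.0788  0.2867] toolx -11.58 q [ 0.1009  0.9947 -0.0169 -0.0055] F [-0.16  0.04 -0.69] T [ 0.148 -0.127  0.009] w 0.689 q7 1.16
```

View pics/c7.png

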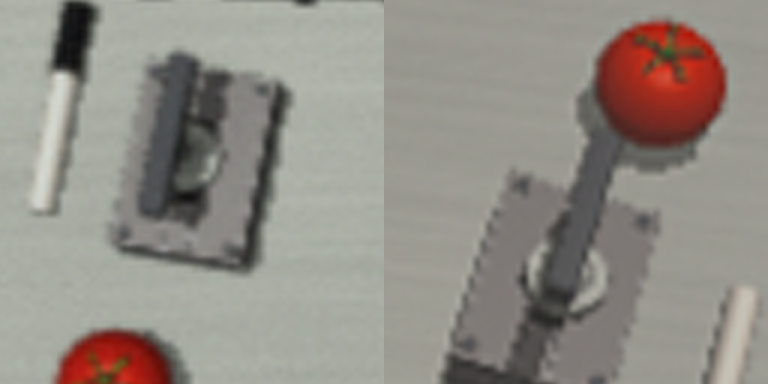

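View pics/scene6.png

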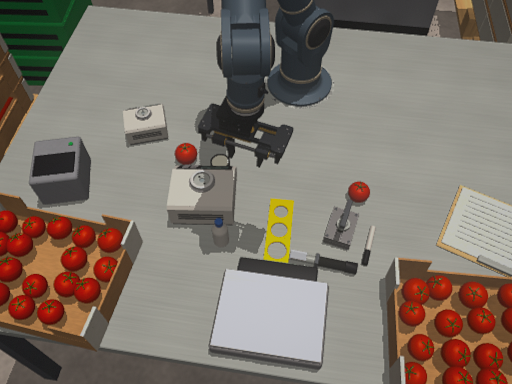

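The spanner stands upright in the slot as it did at the start: top bar end near (183,58), scene bar (580,220). The tomatoes, marker, gauge, refractometer, bottle and tile are where they were, and the arm is clear of everything. Handing in.

```bash
python3 -c "
from station import *
print(state()['qvel'].round(3)); print(close_job())"
```

```text
[-0.022  0.001 -0.019  0.007 -0.001 -0.001  0.002]
the job is handed in; nothing more can be done
None
```

I tightened the ring to about 0.36 N m and stood the spanner back upright in its slot, then handed the job in at about 37 s.

- **Engaging:** I gripped the spanner at the middle of its bar. The first touch landed on the ring's face, so I searched sideways a few millimetres at about 7–8 N until both pins dropped in. They seated about 4.6 mm below first contact, against the 5 mm pin length. The push was briefly about 12 N on seating, then about 7–8 N while turning.
- **Tightening:** Running torque was about 0.11 N m. After roughly 58–59° of turn (including pin play) it rose, which I took as the stop. I nipped it up, and three averaged readings over about 0.8 s gave 0.35–0.37 N m. The highest single noisy reading was 0.43, so nothing reached 0.5. I eased back to zero torque before lifting out.
- **Return:** The final pictures show the spanner upright in the slot, the bystanders they cover where they started, and the robot clear of everything.

**Disagreements and gaps:**
- The two cameras differed by about 2 mm in x, so I relied on relative measurements and feel to find the holes.
- During the nip, torque stayed near 0.30 N m through one small step before rising to 0.36. That was probably the bar yielding slightly in the jaws.
- The tool picked up a tilt of up to about 2°, so the spanner was set down slightly tilted and settled upright when released.
- I did not take a close-up of the ring afterwards. That it is home rests on the torque readings alone. That the glass was not touched follows from where the pins were kept, not from a direct check.

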